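# Shift a jar-roller drive into third gear

## Robot

A 6-joint arm with a two-finger parallel gripper is mounted at the origin on the work surface; the furniture and walls round the work are solid. World frame = base frame: x ahead of the robot, y to its left, z up, the work surface at z = 0. Lengths are in m, angles in rad, forces in N, time in s.
With the tool pointing down it reaches from about 0.35 to 0.775 m from the base axis. Payload 5.5 kg.
Tool frame: the origin (TCP) lies at the very end of the fingers, on their centre line; the grasp point (between the pads) lies 19 mm behind it; z points along the fingers, y is the line along which they close (so a half turn about z gives the same grasp; the last joint's range is limited). The gripper opens to 85 mm and grips with 20 to 120 N. Pads are 22 mm wide; open, the fingers measure 114 mm over their backs; the gripper's body (76 mm by 85 mm) begins 54 mm behind the grasp point. The pads swing forward as they close: fully open they stand 13 mm farther back than shut.
Start: joints at [-1.258, 0.313, 0.046, 1.304, 0, 1.431], TCP at [0.252, -0.517, 0.231] pointing down, gripper open.
Joint ranges: [-2.76, 2.76], [-0.86, 1.69], [-1.03, 1.26], [-2.2, 2.34], [-1.47, 1.5], [-3.14, 3.14]. Speed limits (rad/s): [2.57, 2.57, 3.14, 3.14, 3.14, 3.14].

## Interface

Orientations are given as a unit quaternion [w, x, y, z].
In Python, from workcell import env, cams, ticket, spotter gives the robot as it stands.
- The arm moves only by the tool jog_arm, never from a script. Its argument "increments" is a list that holds one entry, the list of rows, each a list of 7 numbers: the shift along the tool's x, y, z in units of 0.25 m (1.0 is 0.25 m), then the turn, a rotation vector about the tool's x, y, z in units of 180 degrees (1.0 is 180 degrees), then the closure in counts, from 0 (fully open) to 255 (shut). A call has 1 to 20 rows; each row shifts and turns the commanded pose from where the row before left it, along the tool's axes as they then stand; what a row does not reach is not made up. A row lasts 1/10 s, in which the tool goes at most 50 mm and 8.59 degrees, less where a joint would pass 70% of its speed; a pose out of reach is approached as far as the arm can. A call with a number of a shift or a turn outside -1 to 1 is refused whole. A call with a gripper value outside its range is refused whole. The fingers move at their own pace and stop on an object; "force" is the grip in N (left out, the last holds). Time passes only in rows, so rows that do not move let the fingers close. It gives the time, the measured TCP pose, the force, the opening and the grip force at its end, in the units of the state.
- env.get_state(): the state, without advancing time (a new reading comes with each control period).
- cams.read_camera(name): name is "scene" or "top"; returns a dict with "pixels" (420x560x3 uint8, red, green, blue), "fx", "fy", "cx", "cy" (pixels), "k1" (the pictures are not rectified: a ray, as slopes to the right and down, at radius r is drawn at 1 + k1 r^2 times it, then the intrinsics apply), "xyz" and "attitude" of the camera in the world. Camera axes: x right, y down, z forward; pixel columns grow to the right and rows downward; lengths in m; the calibration is good to about 2 mm. A picture is of the moment at which its call begins. There is no depth.
- ticket.hand_in(): hands the job in; it is judged then, once.
Trained networks look in the newest picture that a camera, given by its name, has taken for a name from the list of things; names that differ only in an ending like _2 or _b are one class to them, and where a whole thing is asked for, a point or a joint stands for the part that bears it (a point fixed in the world has none). Each returns a list of dicts, best first, with "conf" (0 to 1); they miss things now and then, are a little off and sometimes report something else, mostly with a low value. They report only what shows in the picture. A call takes as long as a camera call.
- spotter.find_in(target, camera): "uv" ([column, row] in pixels, amid what is visible of it).
- spotter.cut_out(target, camera): "region" (420x560 bool, what is visible of it) and "uv" ([column, row] in pixels, amid what is visible of it).
- spotter.landmark_of(target, camera): "uv" ([column, row] in pixels: a listed point, or the origin of a listed thing).
The state is a dict: "clock": time; "joint_pos": joint angles; "qvel": joint speeds; "tau": joint torques, N m; "tcp_pos": TCP position; "orientation": TCP orientation; "wrist_force": force on the tool from outside, world axes, zero at the start; "ft_torque": the same for the moment, N m; "finger_gap": finger opening in m; "grip_force": force on a finger pad.
Only numpy, scipy, OpenCV 4.12 (cv2) and the standard library are available. Lean on these libraries where they do the work, as an engineer would, in place of code of your own. Each camera call takes 0.05 s, during which the arm holds its last target. There are 200 camera calls.

## Task

Select third gear on the jar-roller drive: with the fingertips, gently push the gear lever's knob along the neutral lane across to its right-hand end (as seen from the robot), then push it forward, away from the robot, until it is fully home in the third slot, the right-hand one of the three far slots. Only push, do not grip or strain the lever, do not shift it into any other gear on the way, and leave the jar, dropper bottle and weight beside the drive where they stand. Then draw the hand clear.

Things in the scene. Friction and masses are not known exactly. Their poses are not given: they have to be found in the camera images.
- drive_unit: Grey gearbox of a jar-roller drive, fixed to the bench, 120 (x) x 146 (y) mm. Origin: centre of its underside, on the bench. x axis points forward, away from the robot (yaw within 0.25 rad), y left, z up. Motor (93 mm high) behind to x = 130 mm, output shaft in front to x = -94 mm (48 mm high, its flange 60). The lever pivots on a cross joint 10 mm above the origin.
- gate: Steel gate plate on the gearbox, upper face 100 mm above the bench, plate 8 mm thick; origin and axes are the gearbox's. Openings 15 mm wide, centre lines: neutral lane along y at x = 0 from y = +28 to -28 mm; three far slots lead off it to +x at y = +28 (first), 0 (second), -28 mm (third); two near slots lead to -x at y = +28 and -28 mm, none in the middle.
- lever_knob (a point): Centre of the lever's black round knob, 32 mm in diameter, 35 mm tall, on a steel stem 10 mm in diameter. 145 mm from the pivot, so 155 mm above the bench when upright, 148 at the lane's right end, 142 home in third. In the gearbox's frame it is near x = 0, y = -45 mm at the lane's right end, and near x = +43, y = -43 mm home in third. z axis along the stem.
- third_slot (a point): Point on the gate plate's upper face (100 mm above the bench) where the 10 mm stem stands when home in third: gearbox frame x = +28, y = -28 mm.
- lever_across (a joint): Sideways tilt of the lever, rad: 0 upright, positive to the right (gearbox -y), -0.315 at the left end of the lane, +0.315 at the right end; free only while the stem is in the neutral lane, whose end is a hard stop (push with under 30 N). Starts anywhere from -0.28 to +0.06. Stays where it is left; takes about 2 N at the knob to move.
- lever_forward (a joint): Fore-and-aft tilt of the lever, rad: 0 in the neutral lane (free play about 0.03 either way), +0.30 home in a far slot (gearbox +x), -0.30 home in a near slot; the slot ends are hard stops (push with under 30 N). Stays where it is left; takes about 2 N at the knob to move.
- jar_small_0: Bystander: screw-lid sample jar, 48 mm in diameter, 56 mm tall, loose in front of the gearbox on the left. Origin: centre of its underside.
- dropper_1: Bystander: dropper bottle with a pointed cap, 39 mm in diameter, 100 mm tall, loose in front of the gearbox on the right. Origin: centre of its underside.
- weight_0: Bystander: brass calibration weight, 33 mm in diameter, 42 mm tall, loose behind the gearbox, right of its motor. Origin: centre of its underside.

How it is judged:
On the way:
1. the lever stands at the right-hand end of the neutral lane (value of joint lever_across above 0.24 rad and value of joint lever_forward between -0.07 and 0.07 rad), for 0.1 s.
At the end, for the whole second after the job is handed in: The lever is home in the third slot and at rest: sideways tilt above 0.24 rad (of 0.315), forward tilt above 0.26 rad (of 0.30); jar, dropper bottle and weight within 10 mm of where they stood (value of joint lever_across between 0.24 and 0.36 rad and value of joint lever_forward above 0.26 rad and velocity of joint lever_forward between -0.05 and 0.05 rad/s and distance of each of jar_small_0, dropper_1, weight_0 from where it was at the start of the episode below 0.01 m); the robot touches nothing.
It fails at once if the lever is shifted into another gear (first, second, or a near slot, more than half way in) ((value of joint lever_across below 0.2 rad and value of joint lever_forward above 0.15 rad) or value of joint lever_forward below -0.15 rad).
It fails at once if the lever is gripped or strained, or the gearbox struck: the robot bears on the drive with more than 30 N (contact force between any of the fingers, the arm and drive_unit above 30 N).
It fails at once if a bystander is pushed aside, lifted or knocked over (distance of any of jar_small_0, dropper_1, weight_0 from where it was at the start of the episode above 0.015 m or angle between any of jar_small_0, dropper_1, weight_0's own z axis and vertical above 0.35 rad).
It also fails if it takes over 38 s, if anything falls off the work surface, if the arm or the gripper's body presses on something with over 40 N, if the wrist force passes 120 N, or if a joint passes its speed limit or range.

## Working session

There is one attempt and no reset: what is moved stays moved. The work goes in short steps, Python scripts to look and compute and a tool call to move; the robot and the scene stay as the last step left them, time stands still between calls to the robot, and variables do not carry over. Pictures are saved under pics/ and viewed, at most 10 in all, crops included, and the job is handed in when it is done.

Besides the shell and the picture viewer there is one more tool, called after "Call:" as a command line: name --argument value ..., lists and objects as JSON in quotes. jog_arm: Moves the arm, as the interface text tells. Shifts and turns lie within -1 to 1; 1 stands for 0.25 m of shift or 180 degrees of turn. Its arguments: {"type":"object","properties":{"increments":{"type":"array"},"force":{"type":"number"}},"required":["increments"]}

```bash
mkdir -p pics; cat > h.py <<'E'
import numpy as np, cv2
from scipy.spatial.transform import Rotation as R
from workcell import env, cams, ticket, spotter
def rot(a):
    a=np.array(a,float)
    return R.from_quat(a[[1,2,3,0]]).as_matrix() if a.size==4 else a
def ray(c,uv):
    K=np.array([[c['fx'],0,c['cx']],[0,c['fy'],c['cy']],[0,0,1.]])
    d=np.array([(uv[0]-c['cx'])/c['fx'],(uv[1]-c['cy'])/c['fy']]); s=d.copy()
    for _ in range(20): s=d/(1+c['k1']*(s@s))
    return np.array(c['xyz']), rot(c['attitude'])@np.array([s[0],s[1],1])
def at_z(c,uv,z):
    o,v=ray(c,uv); return o+v*(z-o[2])/v[2]
def tri(cs,uvs):
    A=0;b=0
    for c,uv in zip(cs,uvs):
        o,v=ray(c,uv); v=v/np.linalg.norm(v); P=np.eye(3)-np.outer(v,v); A=A+P; b=b+P@o
    x=np.linalg.solve(A,b); return x
E
python3 - <<'E'
from h import *
np.set_printoptions(precision=4,suppress=True)
C={n:cams.read_camera(n) for n in('top','scene')}
cv2.imwrite('pics/a.png',C['top']['pixels'][...,::-1]); cv2.imwrite('pics/b.png',C['scene']['pixels'][...,::-1])
for n,c in C.items(): print(n,c['xyz'],c['attitude'],c['k1'],c['fx'])
for t in['drive_unit','gate','lever_knob','third_slot','jar_small_0','dropper_1','weight_0']:
    u=[]
    for n,c in C.items():
        r=spotter.landmark_of(t,n); print(t,n,[(np.round(x['uv'],1),round(x['conf'],2)) for x in r[:2]])
        if r:
            u.append((c,r[0]['uv'])); print('   ',at_z(c,r[0]['uv'],{'gate':0,'lever_knob':.15,'third_slot':.1}.get(t,0)))
    if len(u)==2: print('   tri',tri(*zip(*u)))
print(env.get_state())
E
```

```text
top [ 0.3189 -0.2978  0.9434] [-0.0773  0.7512 -0.6523  0.0647] -0.09217789363636558 386.3183466037053
scene [ 0.1318 -0.9404  0.5101] [-0.5058  0.8274 -0.2105  0.1235] 0.0031035404732635756 473.82126767511824
drive_unit top [(array([280.8, 252.9]), 0.69)]
    [ 0.4022 -0.2762  0.    ]
drive_unit scene [(array([238.8, 273.2]), 0.8)]
    [ 0.4137 -0.2645  0.    ]
   tri [ 0.4046 -0.2776  0.0105]
gate top [(array([283.5, 248.1]), 0.69)]
    [ 0.4148 -0.2811  0.    ]
gate scene []
lever_knob top [(array([263.8, 244.8]), 0.78)]
    [ 0.4006 -0.2426  0.15  ]
lever_knob scene []
third_slot top [(array([294.5, 235.5]), 0.63)]
    [ 0.4355 -0.3029  0.1   ]
third_slot scene [(array([257.4, 229.8]), 0.78)]
    [ 0.4408 -0.2936  0.1   ]
   tri [ 0.4353 -0.3031  0.1061]
jar_small_0 top [(array([264.4, 297. ]), 0.62)]
    [ 0.292  -0.2523  0.    ]
jar_small_0 scene []
dropper_1 top [(array([306.8, 295.1]), 0.64)]
    [ 0.3107 -0.3522  0.    ]
dropper_1 scene [(array([202.7, 316.1]), 0.76)]
    [ 0.3119 -0.3465  0.    ]
   tri [ 0.3105 -0.3519  0.0045]
weight_0 top [(array([307.5, 202.2]), 0.44)]
    [ 0.537  -0.3244  0.    ]
weight_0 scene [(array([308.5, 271. ]), 0.85), (array([171.1, 291.8]), 0.42)]
    [ 0.5309 -0.3212  0.    ]
   tri [ 0.5336 -0.323   0.0011]
{'clock': 0.8, 'joint_pos': array([-1.2576,  0.3132,  0.0461,  1.3036, -0.    ,  1.4312]), 'qvel': array([-0.0001,  0.    , -0.0004,  0.0008, -0.0006,  0.0022]), 'tau': array([  0.0006, -48.0388,  29.8794,  -0.0002,  -0.0001,  -0.    ]), 'tcp_pos': array([ 0.2515, -0.5171,  0.2314]), 'orientation': array([0.0001, 0.9745, 0.2245, 0.    ]), 'wrist_force': array([ 0.0808, -0.2649, -1.2568]), 'ft_torque': array([-0.0134, -0.0035, -0.0005]), 'grip_force': 0.0, 'finger_gap': 0.08533952973049863}
```

```bash
python3 -c "
import cv2
a=cv2.imread('pics/a.png')[160:330,190:390];cv2.imwrite('pics/a2.png',cv2.resize(a,None,fx=3.5,fy=3.5,interpolation=2))
b=cv2.imread('pics/b.png')[130:360,120:400];cv2.imwrite('pics/b2.png',cv2.resize(b,None,fx=2.5,fy=2.5,interpolation=2))"
```

```text
(no output)
```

View pics/a2.png

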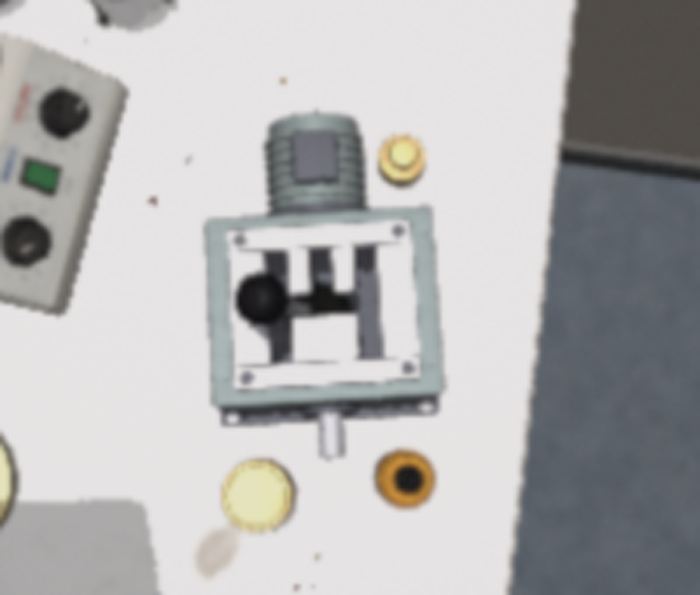

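View pics/b2.png

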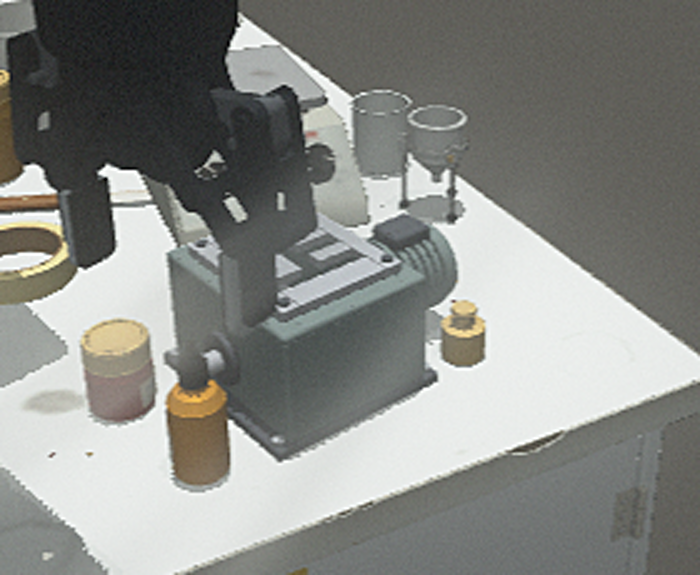

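The top view shows the drive with the knob near the lane's left end, at about (265, 245). The gate screws are at about (258, 229), (304, 226), (261, 268) and (307, 265). The jar and dropper stand in front and the weight is behind right. In the scene view the gripper hides the knob.

```bash
python3 - <<'E'
from h import *
np.set_printoptions(precision=4,suppress=True)
c=cams.read_camera('top')
f=lambda x,y,z: at_z(c,(190+x/3.5-.36,160+y/3.5-.36),z)
S=[f(*p,.1) for p in[(239,240),(398,231),(247,378),(408,368)]]
print(np.array(S)); ctr=np.mean(S,0)
d=(S[0]+S[1]-S[2]-S[3])/2; e=(S[0]+S[2]-S[1]-S[3])/2
print('ctr',ctr,'yaw',np.arctan2(d[1],d[0]),np.arctan2(-e[0],e[1]),np.linalg.norm(d),np.linalg.norm(e))
for a in[(277,250),(367,246),(281,360),(371,358),(320,250)]: print('slot',f(*a,.1))
yaw=(np.arctan2(d[1],d[0])+np.arctan2(-e[0],e[1]))/2
ex=np.array([np.cos(yaw),np.sin(yaw)]);ey=np.array([-ex[1],ex[0]])
k=f(262,298,.15)
for o in(ctr[:2],): print('knob',k,(k[:2]-o)@ex,(k[:2]-o)@ey)
for t,x,y in[('third',28,-28),('knobR',0,-45),('knob3',43,-43)]: print(t,ctr[:2]+ex*x/1e3+ey*y/1e3)
print(rot(env.get_state()['orientation']))
E
```

```text
[[ 0.4402 -0.2207  0.1   ]
 [ 0.46   -0.3193  0.1   ]
 [ 0.3555 -0.2388  0.1   ]
 [ 0.3756 -0.3367  0.1   ]]
ctr [ 0.4078 -0.2789  0.1   ] yaw 0.2068581293304563 0.20008084069299722 0.0864345407280997 0.1002411090712651
slot [ 0.4373 -0.2454  0.1   ]
slot [ 0.4478 -0.3012  0.1   ]
slot [ 0.3694 -0.2581  0.1   ]
slot [ 0.3785 -0.3132  0.1   ]
slot [ 0.4411 -0.2723  0.1   ]
knob [ 0.4008 -0.244   0.15  ] 0.00019722296895528538 0.03559816187318174
third [ 0.4409 -0.3007]
knobR [ 0.4169 -0.323 ]
knob3 [ 0.4586 -0.3123]
[[ 0.8992  0.4375  0.0001]
 [ 0.4375 -0.8992 -0.0001]
 [-0.      0.0002 -1.    ]]
```

Call:
jog_arm --increments '[[[0,0,0,0,0,0.04,255],[0,0,0,0,0,0.04,255],[0,0,0,0,0,0,255],[0.08,-0.116,0,0,0,0,255],[0.08,-0.116,0,0,0,0,255],[0.08,-0.116,0,0,0,0,255],[0.08,-0.116,0,0,0,0,255],[0.08,-0.116,0,0,0,0,255],[0.08,-0.116,0,0,0,0,255],[0.08,-0.116,0,0,0,0,255],[0.08,-0.116,0,0,0,0,255],[0.08,-0.116,0,0,0,0,255],[0.08,-0.116,0,0,0,0,255],[0,0,0,0,0,0,255],[0,0,0,0,0,0,255]]]' --force 20

```text
clock: 2.35
tcp_pos: [0.3898, -0.1925, 0.2315]
orientation: [0.0, 0.995, 0.103, 0.0]
wrist_force: [-0.0, 0.0, 0.7]
finger_gap: -0.0
grip_force: 0.0
```

```bash
cat > g.py <<'E'
from h import *
np.set_printoptions(precision=4,suppress=True)
o=np.array([.4068,-.2785]);ex=np.array([.9795,.2016]);ey=np.array([-.2016,.9795])
def st():
    s=env.get_state();p=s['tcp_pos'];m=rot(s['orientation'])
    print('t',s['clock'],'tcp gb',(p[:2]-o)@ex,(p[:2]-o)@ey,p[2],'yaw',np.arctan2(m[1,0],m[0,0]),'tilt',m[2,2],'F',s['wrist_force'],'gap',s['finger_gap'])
def pic(cam,name,box=None,k=1):
    c=cams.read_camera(cam);i=c['pixels'][...,::-1]
    if box: i=i[box[1]:box[3],box[0]:box[2]]
    cv2.imwrite('pics/'+name,cv2.resize(i,None,fx=k,fy=k,interpolation=2)); return c
def knob():
    cs=[];u=[]
    for n in('top','scene'):
        c=cams.read_camera(n); r=spotter.landmark_of('lever_knob',n)
        if r:
            cs.append(c);u.append(r[0]['uv']);p=at_z(c,u[-1],.15);q=p[:2]-o;print(n,round(r[0]['conf'],2),np.round(u[-1],1),'gb@.15',q@ex,q@ey)
    if len(u)==2: p=tri(cs,u);q=p[:2]-o;print('tri',q@ex,q@ey,p[2])
E
python3 -c "
from g import *
st();knob();pic('scene','c.png',(120,130,400,360),2.5)"
```

```text
t 2.35 tcp gb 0.0006610781028349553 0.08768877724455583 0.23152756237570632 yaw 0.20590268515688895 tilt -0.999999590474033 F [-0.0201  0.0188  0.7308] gap -5.052167975737683e-06
top 0.78 [264.3 243.5] gb@.15 0.0037578315020314556 0.035259946791618715
scene 0.76 [224.  196.6] gb@.15 0.005015153988207439 0.038914654905463794
tri 0.003189947953321463 0.035368640653869556 0.1519380033151372
```

View pics/c.png

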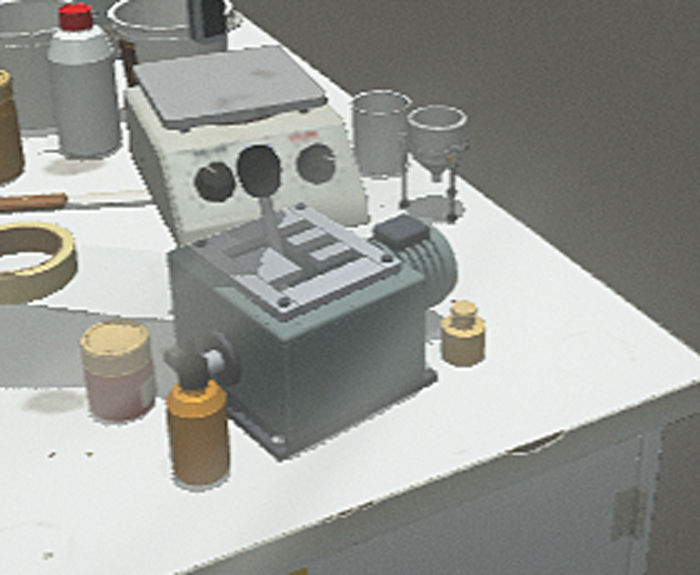

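The scene view shows the knob at about (224, 197), leaning left in the neutral lane. The balance is well to the left and low, so I'll lower the fingers beside the knob.

Call:
jog_arm --increments '[[[0,0,0.1,0,0,0,255],[0,0,0.1,0,0,0,255],[0,0,0.1,0,0,0,255],[0,0,0.085,0,0,0,255],[0,0,0,0,0,0,255],[0,0,0,0,0,0,255]]]'

```text
clock: 3.2
tcp_pos: [0.3892, -0.1935, 0.1352]
orientation: [-0.0, 0.995, 0.1, -0.0]
wrist_force: [0.1, -0.0, 0.8]
finger_gap: -0.0001
grip_force: 0.0
```

```bash
python3 -c "
from g import *
st();pic('scene','d.png',(120,100,400,330),2.5)"
```

```text
t 3.2 tcp gb -0.00012008867334418418 0.08685913383788747 0.13523553038187427 yaw 0.20046650749971162 tilt -0.9999997231400345 F [ 0.0579 -0.0316  0.785 ] gap -7.084298606183907e-05
```

View pics/d.png

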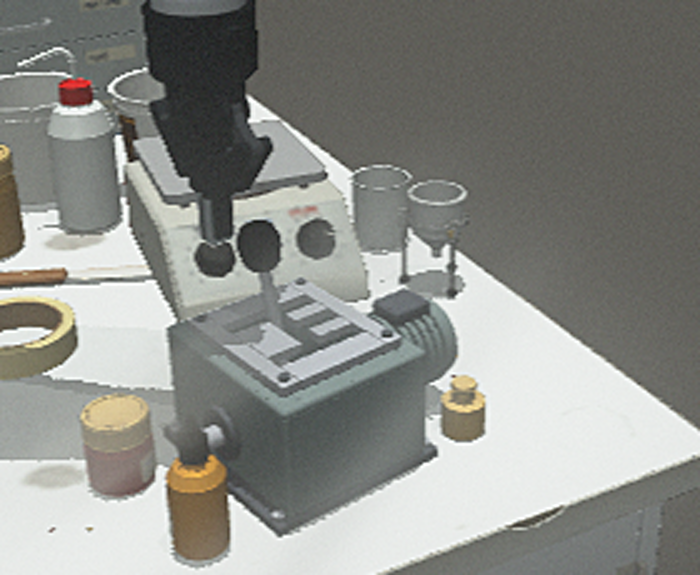

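Call:
jog_arm --increments '[[[0,0.016,0,0,0,0,255],[0,0.016,0,0,0,0,255],[0,0.016,0,0,0,0,255],[0,0.016,0,0,0,0,255],[0,0.016,0,0,0,0,255],[0,0.016,0,0,0,0,255],[0,0.016,0,0,0,0,255],[0,0.016,0,0,0,0,255],[0,0.016,0,0,0,0,255],[0,0.016,0,0,0,0,255],[0,0.016,0,0,0,0,255],[0,0.016,0,0,0,0,255]]]'

```text
clock: 4.45
tcp_pos: [0.3992, -0.2403, 0.1351]
orientation: [0.0, 0.995, 0.101, 0.0]
wrist_force: [-1.3, 2.5, 2.9]
finger_gap: 0.0002
grip_force: 1.3
```

```bash
python3 -c "
from g import *
st();knob()"
```

```text
t 4.45 tcp gb 0.00020605631615444532 0.03893797254607935 0.13506269541013863 yaw 0.2014792325714843 tilt -0.9999999899185901 F [-1.268   2.5305  2.8617] gap 0.00016484114125501904
top 0.42 [276.9 247.9] gb@.15 -0.006922706699222092 0.009860960300312877
scene 0.7 [231.9 199.4] gb@.15 0.009037714909925271 0.02074130524755974
tri -0.004441401874988117 0.007692301380935449 0.15854144790909472
```

Call:
jog_arm --increments '[[[0,0.016,0,0,0,0,255],[0,0.016,0,0,0,0,255],[0,0.016,0,0,0,0,255],[0,0.016,0,0,0,0,255],[0,0.016,0,0,0,0,255],[0,0.016,0,0,0,0,255],[0,0.016,0,0,0,0,255],[0,0.016,0,0,0,0,255],[0,0.016,0,0,0,0,255],[0,0.016,0,0,0,0,255],[0,0.016,0,0,0,0,255]]]'

```text
clock: 5.75
tcp_pos: [0.4077, -0.2831, 0.1346]
orientation: [-0.0, 0.995, 0.101, -0.0]
wrist_force: [0.2, 1.9, 0.0]
finger_gap: 0.0005
grip_force: 1.1
```

```bash
python3 -c "
from g import *
st();knob();pic('top','e.png',(190,160,390,330),3.5)"
```

```text
t 5.75 tcp gb -5.654329603773818e-05 -0.004666547420332646 0.13461418491223687 yaw 0.20150770812024463 tilt -0.9999995180741755 F [0.2347 1.882  0.0491] gap 0.0005082575485353751
scene 0.64 [247.  209.9] gb@.15 0.005105815244535058 -0.027916264925782676
```

View pics/e.png

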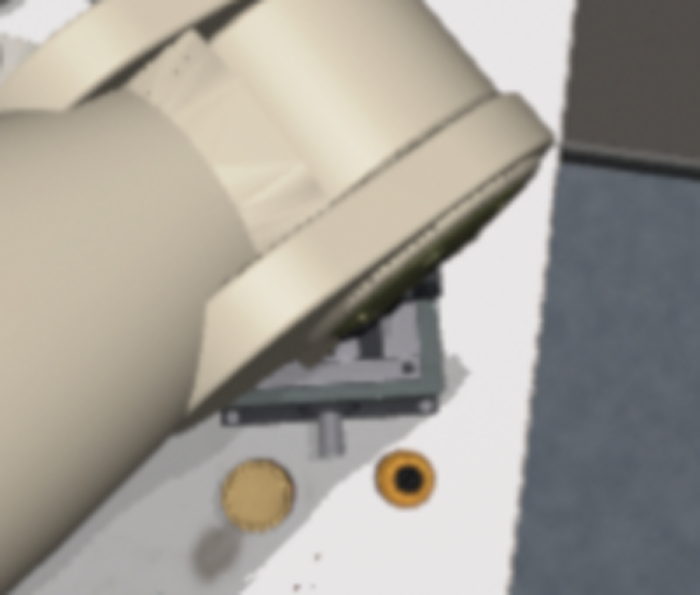

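The arm now hides the knob from above, and the jar and dropper are undisturbed. The wrist force is about 2 N, so I'll continue in fine steps to the stop.

Call:
jog_arm --increments '[[[0,0.01,0,0,0,0,255],[0,0.01,0,0,0,0,255],[0,0.008,0,0,0,0,255],[0,0,0,0,0,0,255]]]'

```text
clock: 6.4
tcp_pos: [0.4093, -0.2901, 0.135]
orientation: [-0.0, 0.995, 0.1, -0.0]
wrist_force: [-0.1, 2.2, -0.7]
finger_gap: 0.0002
grip_force: 0.9
```

```bash
python3 -c "
from g import *
st();knob()"
```

```text
t 6.4 tcp gb 7.075930798224823e-05 -0.011892301569076703 0.13496748621133664 yaw 0.20127966544412973 tilt -0.9999999926459697 F [-0.1145  2.2448 -0.7149] gap 0.00017605329372132785
scene 0.62 [251.1 212.2] gb@.15 0.00527257290101758 -0.038864437124768676
```

Call:
jog_arm --increments '[[[0,0.006,0,0,0,0,255],[0,0.006,0,0,0,0,255],[0,0,0,0,0,0,255]]]'

```text
clock: 6.9
tcp_pos: [0.4099, -0.293, 0.135]
orientation: [0.0, 0.995, 0.101, 0.0]
wrist_force: [-0.3, 2.5, -1.6]
finger_gap: 0.0003
grip_force: 1.0
```

```bash
python3 -c "
from g import *
st();knob();pic('scene','f.png',(170,150,330,270),4.5)"
```

```text
t 6.9 tcp gb 0.00013215593136616156 -0.014857669275822874 0.13503603513263332 yaw 0.20139864412964192 tilt -0.9999999943848915 F [-0.2821  2.5287 -1.5993] gap 0.0003072078056391959
scene 0.57 [253.3 215.3] gb@.15 0.0014184453742701008 -0.04978164595508177
```

View pics/f.png

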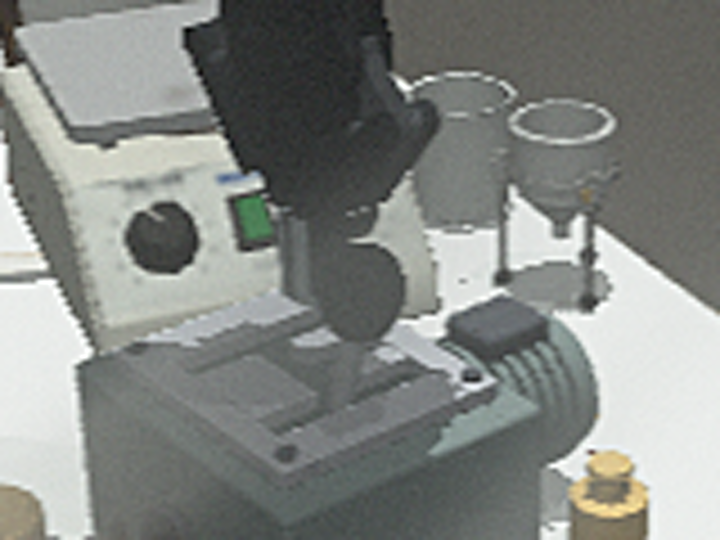

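The lever leans right in the third/near-slot junction, with the knob at about (250, 214). The force is still only friction, so the stop isn't reached yet.

Call:
jog_arm --increments '[[[0,0.006,0,0,0,0,255],[0,0.004,0,0,0,0,255],[0,0,0,0,0,0,255]]]'

```text
clock: 7.45
tcp_pos: [0.4104, -0.2954, 0.135]
orientation: [0.0, 0.995, 0.101, -0.0]
wrist_force: [-0.3, 2.4, -1.9]
finger_gap: 0.0001
grip_force: 1.0
```

Call:
jog_arm --increments '[[[0,0.006,0,0,0,0,255],[0,0.006,0,0,0,0,255],[0,0,0,0,0,0,255]]]'

```text
clock: 7.75
tcp_pos: [0.4108, -0.2978, 0.1348]
orientation: [-0.001, 0.995, 0.101, -0.0]
wrist_force: [-0.5, 4.0, -2.0]
finger_gap: 0.0001
grip_force: 2.2
```

Call:
jog_arm --increments '[[[0,0.006,0,0,0,0,255],[0,0,0,0,0,0,255],[0,0,0,0,0,0,255]]]'

```text
clock: 8.05
tcp_pos: [0.4109, -0.2983, 0.1347]
orientation: [-0.001, 0.995, 0.101, -0.0]
wrist_force: [-0.3, 6.9, 0.0]
finger_gap: -0.0001
grip_force: 3.5
```

At the lane's right-hand stop: the TCP has stalled and the force has risen to 7 N. Next I'll back off and go round to the near side of the knob.

Call:
jog_arm --increments '[[[0,-0.04,0,0,0,0,255],[0,-0.04,0,0,0,0,255],[-0.04,-0.02,0,0,0,0,255],[-0.06,0,0,0,0,0,255],[-0.06,0,0,0,0,0,255],[-0.06,0,0,0,0,0,255],[0,0.06,0,0,0,0,255],[0,0.06,0,0,0,0,255],[0,0.06,0,0,0,0,255],[0,0,0,0,0,0,255],[0,0,0,0,0,0,255]]]'

```text
clock: 9.15
tcp_pos: [0.3615, -0.3308, 0.1346]
orientation: [-0.0, 0.995, 0.1, -0.0]
wrist_force: [-0.2, 1.1, -0.2]
finger_gap: -0.0
grip_force: 0.0
```

```bash
python3 -c "
from g import *
st();knob();pic('scene','i.png',(170,150,330,270),4.5)"
```

```text
t 9.15 tcp gb -0.05487194955240397 -0.04212268572053188 0.13462881579516406 yaw 0.20092534771618356 tilt -0.9999995778307712 F [-0.2322  1.0724 -0.2185] gap -1.8617365376718842e-05
scene 0.86 [255.2 215.8] gb@.15 0.002694763682833474 -0.053147055778530745
```

View pics/i.png

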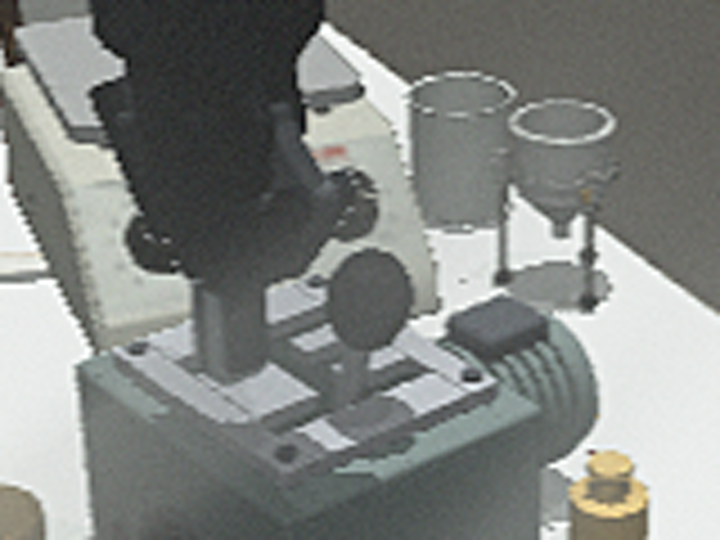

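The lever stands clear at the right end of the lane (knob at about (252, 216)), and the fingers are directly on its near side. Now I'll push it forward.

Call:
jog_arm --increments '[[[0.016,0,0.01,0,0,0,255],[0.016,0,0.01,0,0,0,255],[0.016,0,0,0,0,0,255],[0.016,0,0,0,0,0,255],[0.016,0,0,0,0,0,255],[0.016,0,0,0,0,0,255],[0.016,0,0,0,0,0,255],[0.016,0,0,0,0,0,255],[0.016,0,0,0,0,0,255],[0.016,0,0,0,0,0,255],[0.016,0,0,0,0,0,255],[0.016,0,0,0,0,0,255],[0.016,0,0,0,0,0,255],[0.016,0,0,0,0,0,255],[0.016,0,0,0,0,0,255],[0,0,0,0,0,0,255]]]'

```text
clock: 11.0
tcp_pos: [0.4205, -0.3179, 0.1297]
orientation: [-0.0, 0.995, 0.101, -0.0]
wrist_force: [-1.9, -0.1, -0.3]
finger_gap: 0.0001
grip_force: 0.7
```

```bash
python3 -c "
from g import *
st();knob()"
```

```text
t 11.0 tcp gb 0.005449928682339062 -0.04138406214176652 0.12967841544299186 yaw 0.20206034987683597 tilt -0.9999997673607414 F [-1.91   -0.0617 -0.3244] gap 0.00012015153811754284
scene 0.94 [268.9 212.2] gb@.15 0.027335343432293185 -0.057913414390722985
```

Call:
jog_arm --increments '[[[0.01,0,0,0,0,0,255],[0.01,0,0,0,0,0,255],[0.01,0,0,0,0,0,255],[0.004,0,0,0,0,0,255],[0,0,0,0,0,0,255]]]'

```text
clock: 11.7
tcp_pos: [0.4286, -0.3164, 0.1299]
orientation: [-0.0, 0.995, 0.101, -0.0]
wrist_force: [-1.9, 0.5, -0.5]
finger_gap: -0.0
grip_force: 1.0
```

Call:
jog_arm --increments '[[[0.006,0,0,0,0,0,255],[0.006,0,0,0,0,0,255],[0,0,0,0,0,0,255]]]'

```text
clock: 12.0
tcp_pos: [0.4316, -0.316, 0.1301]
orientation: [-0.0, 0.995, 0.101, 0.0]
wrist_force: [-2.6, 0.3, -2.1]
finger_gap: 0.0001
grip_force: 1.1
```

Call:
jog_arm --increments '[[[0.006,0,0,0,0,0,255],[0.006,0,0,0,0,0,255],[0,0,0,0,0,0,255]]]'

```text
clock: 12.3
tcp_pos: [0.4339, -0.3154, 0.1298]
orientation: [-0.0, 0.995, 0.101, -0.001]
wrist_force: [-5.3, -0.6, -1.9]
finger_gap: -0.0005
grip_force: 2.3
```

Call:
jog_arm --increments '[[[0.006,0,0,0,0,0,255],[0,0,0,0,0,0,255],[0,0,0,0,0,0,255]]]'

```text
clock: 12.6
tcp_pos: [0.4345, -0.3152, 0.1297]
orientation: [-0.0, 0.995, 0.1, -0.001]
wrist_force: [-7.5, -1.3, -1.7]
finger_gap: 0.0001
grip_force: 3.7
```

```bash
python3 -c "
from g import *
st();knob();pic('scene','j.png',(170,150,330,270),4.5)"
```

```text
t 12.6 tcp gb 0.019720507119609217 -0.041508769407285234 0.12971201343024205 yaw 0.2007769301576411 tilt -0.9999955703917207 F [-7.5073 -1.2634 -1.7302] gap 8.817557833236719e-05
scene 0.87 [275.2 209.8] gb@.15 0.04060862535641803 -0.058107269480758915
```

View pics/j.png

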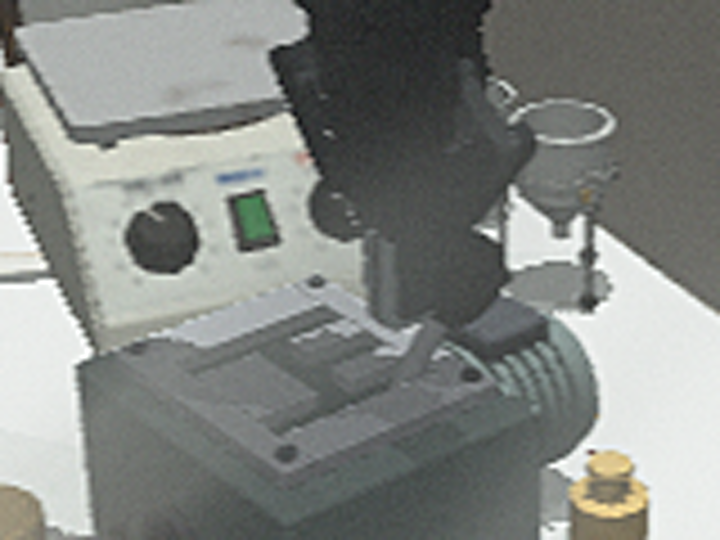

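The stem stands at the far end of the third slot and the TCP has stalled at 7.5 N, so the lever is home. The weight is undisturbed. I'll draw clear.

Call:
jog_arm --increments '[[[-0.04,0,0,0,0,0,255],[-0.08,0,0,0,0,0,255],[-0.1,0,0,0,0,0,255],[0,0,-0.15,0,0,0,255],[0,0,-0.15,0,0,0,255],[0,0,-0.15,0,0,0,255],[-0.15,0.1,0,0,0,0,255],[-0.15,0.1,0,0,0,0,255],[-0.15,0.15,0,0,0,0,255],[-0.15,0.15,0,0,0,0,255],[0,0,0,0,0,0,255],[0,0,0,0,0,0,255],[0,0,0,0,0,0,255]]]'

```text
clock: 14.15
tcp_pos: [0.2639, -0.4732, 0.243]
orientation: [0.0, 0.995, 0.101, 0.001]
wrist_force: [-0.4, 0.4, -0.1]
finger_gap: -0.0
grip_force: 0.0
```

```bash
python3 -c "
from g import *
st();knob();pic('top','k.png',(190,160,390,330),3.5)
for t in('jar_small_0','dropper_1','weight_0'):print(t,[np.round(x['uv'],1) for x in spotter.landmark_of(t,'top')[:1]])"
```

```text
t 14.15 tcp gb -0.17919617911245417 -0.1619058443748528 0.24295172409856708 yaw 0.20193291939944058 tilt -0.999999118215453 F [-0.4103  0.3916 -0.129 ] gap -1.4128975647739959e-05
top 0.82 [301.9 222.8] gb@.15 0.04208130693276855 -0.04517698719152846
scene 0.7 [273.7 208.6] gb@.15 0.04150075450454562 -0.053160330527055065
tri 0.04442388400175844 -0.046530139579512735 0.14598735977815994
jar_small_0 [array([265.3, 298.9])]
dropper_1 [array([307.3, 293.6])]
weight_0 [array([306.3, 203.8])]
```

View pics/k.png

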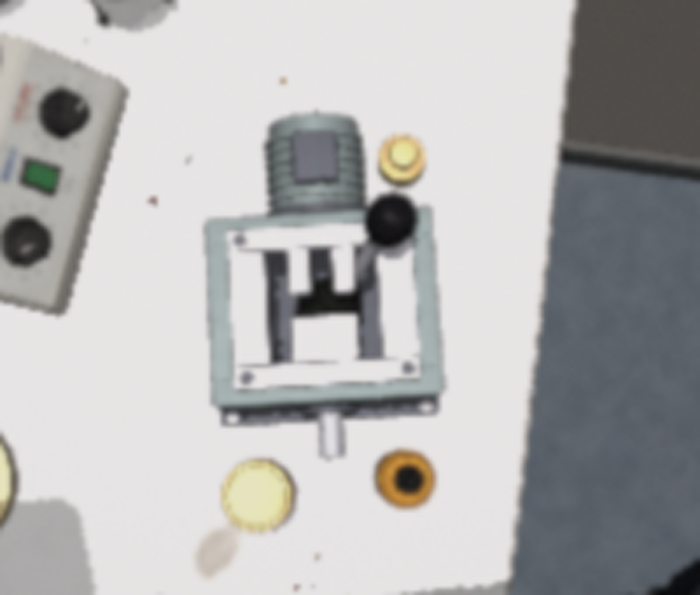

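The knob is at about (302, 223), home in third: gearbox frame (44, -46, 146 mm) against a nominal (43, -43, 142). The bystanders haven't moved and the hand is clear.

```bash
python3 -c "
from h import *
print(ticket.hand_in())"
```

```text
the job is handed in; nothing more can be done
None
```

The lever is home in third by the final camera check, the jar, dropper bottle and weight show no movement, the hand is clear, and the job is handed in; no verdict came back.

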